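# Find the full snack cup on the turntable by its weight

### The job

One of the three identical closed green snack cups on the turntable is still full; the other two are nearly empty. Lift them one at a time, a few centimetres clear, to feel their weight - yellow dot first, then red, then blue - setting each one back upright on the turntable before lifting the next, and then stand the full one upright on the free half of the bamboo tray, leaving the two light ones standing on the turntable. Set cups down rather than drop them, and do not knock over or push away anything else.

Things in the scene. Friction and masses are not known exactly. Their poses are not given: they have to be found in the camera images.
- cup_yellow: Snack cup with a yellow dot: upright closed green plastic cylinder, diameter 66 mm, height 100 mm, flat lid (not removable), a 34 mm yellow dot on a 46 mm white disc in the middle of the lid. The three cups differ only in dot and hidden contents: the full one weighs about 290 to 400 g in all, the two nearly empty ones 75 to 115 g each; what is inside may shift a few mm. Origin: centre of the underside, z up.
- cup_red: Snack cup with a red dot: upright closed green plastic cylinder, diameter 66 mm, height 100 mm, flat lid (not removable), a 34 mm red dot on a 46 mm white disc in the middle of the lid. The three cups differ only in dot and hidden contents: the full one weighs about 290 to 400 g in all, the two nearly empty ones 75 to 115 g each; what is inside may shift a few mm. Origin: centre of the underside, z up.
- cup_blue: Snack cup with a blue dot: upright closed green plastic cylinder, diameter 66 mm, height 100 mm, flat lid (not removable), a 34 mm blue dot on a 46 mm white disc in the middle of the lid. The three cups differ only in dot and hidden contents: the full one weighs about 290 to 400 g in all, the two nearly empty ones 75 to 115 g each; what is inside may shift a few mm. Origin: centre of the underside, z up.
- turntable: Round stainless steel turntable, diameter 310 mm, fixed foot, flat disc whose top lies 40 mm above the origin; the disc spins freely with light friction if pushed. Origin: on its axis, at the counter surface, z up. Cups, jar, mill and tin stand on the disc in a ring about 100 mm from its axis, in any order, about 85 to 115 mm between neighbours' centres.
- tray: Bamboo tray, fixed, 200 mm (its x) by 135 mm (its y), 22 mm high, walls and floor 6 mm thick, so the inner floor is 188 x 123 mm, 6 mm above the origin. Origin: centre of the underside. The ramekin stands towards its -x end; the +x half is free. (Fixed kitchen things up to 220 mm high - kettle, toaster, fruit bowl, bread bin, canisters - stand farther out along the sides and far edge of the counter, clear of turntable and tray by 30 mm or more.)
- ramekin: Matte grey ceramic ramekin on the tray, round, 78 mm diameter, 40 mm high, open on top. Bystander. Origin: centre of the underside.
- jar: Clear acrylic lidded jar, diameter 71 mm, 117 mm high plus a steel knob to 135 mm. Loose bystander on the turntable. Origin: centre of the underside.
- mill: Dark wooden spice mill, diameter up to 56 mm, 128 mm high. Loose bystander on the turntable. Origin: centre of the underside.
- tin: Round steel tin, diameter 66 mm, 74 mm high. Loose bystander on the turntable. Origin: centre of the underside.
- mug: White mug, diameter 80 mm, 90 mm high, loose bystander on the counter, handle towards its +y. Origin: centre of the underside.
- bowl: Blue bowl, diameter 120 mm, 50 mm high, loose bystander on the counter. Origin: centre of the underside.

How it is judged (in metres and radians):
On the way, in this order (a step that is already met when the one before it is completed fails the run):
1. the cup with the yellow dot is lifted clear of the turntable, upright, by at least 25 mm for 0.3 s while the other two stand on the turntable (height (world z) of cup_yellow above 0.065 m and angle between cup_yellow's own z axis and vertical below 0.35 rad and contact force between cup_yellow and the fingers above 0.3 N and height (world z) of cup_red between 0.036 and 0.045 m and horizontal distance between each of cup_red, cup_blue and turntable below 0.15 m and angle between each of cup_red, cup_blue's own z axis and vertical below 0.1 rad and height (world z) of cup_blue between 0.036 and 0.045 m), for 0.3 s.
2. the cup with the red dot is lifted clear of the turntable, upright, by at least 25 mm for 0.3 s while the other two stand on the turntable (height (world z) of cup_red above 0.065 m and angle between cup_red's own z axis and vertical below 0.35 rad and contact force between cup_red and the fingers above 0.3 N and height (world z) of cup_yellow between 0.036 and 0.045 m and horizontal distance between each of cup_yellow, cup_blue and turntable below 0.15 m and angle between each of cup_yellow, cup_blue's own z axis and vertical below 0.1 rad and height (world z) of cup_blue between 0.036 and 0.045 m), for 0.3 s.
3. the cup with the blue dot is lifted clear of the turntable, upright, by at least 25 mm for 0.3 s while the other two stand on the turntable (height (world z) of cup_blue above 0.065 m and angle between cup_blue's own z axis and vertical below 0.35 rad and contact force between cup_blue and the fingers above 0.3 N and height (world z) of cup_yellow between 0.036 and 0.045 m and horizontal distance between each of cup_yellow, cup_red and turntable below 0.15 m and angle between each of cup_yellow, cup_red's own z axis and vertical below 0.1 rad and height (world z) of cup_red between 0.036 and 0.045 m), for 0.3 s.
4. the full cup stands released on the bamboo tray and the two light ones on the turntable (((x of cup_yellow in the frame of tray between -0.07 and 0.07 m and y of cup_yellow in the frame of tray between -0.04 and 0.04 m and z of cup_yellow in the frame of tray below 0.01 m and angle between each of cup_yellow, cup_red, cup_blue's own z axis and vertical below 0.1 rad and contact force between cup_yellow and tray above 1.9 N and linear speed of cup_yellow below 0.02 m/s and contact force between cup_yellow and the fingers below 0.05 N and height (world z) of cup_red between 0.036 and 0.045 m and horizontal distance between each of cup_red, cup_blue and turntable below 0.15 m and height (world z) of cup_blue between 0.036 and 0.045 m) or (x of cup_red in the frame of tray between -0.07 and 0.07 m and y of cup_red in the frame of tray between -0.04 and 0.04 m and z of cup_red in the frame of tray below 0.01 m and angle between each of cup_red, cup_yellow, cup_blue's own z axis and vertical below 0.1 rad and contact force between cup_red and tray above 1.9 N and linear speed of cup_red below 0.02 m/s and contact force between cup_red and the fingers below 0.05 N and height (world z) of cup_yellow between 0.036 and 0.045 m and horizontal distance between each of cup_yellow, cup_blue and turntable below 0.15 m and height (world z) of cup_blue between 0.036 and 0.045 m) or (x of cup_blue in the frame of tray between -0.07 and 0.07 m and y of cup_blue in the frame of tray between -0.04 and 0.04 m and z of cup_blue in the frame of tray below 0.01 m and angle between each of cup_blue, cup_yellow, cup_red's own z axis and vertical below 0.1 rad and contact force between cup_blue and tray above 1.9 N and linear speed of cup_blue below 0.02 m/s and contact force between cup_blue and the fingers below 0.05 N and height (world z) of cup_yellow between 0.036 and 0.045 m and horizontal distance between each of cup_yellow, cup_red and turntable below 0.15 m and height (world z) of cup_red between 0.036 and 0.045 m))), for 0.2 s.
At the end, for the whole second after the job is handed in: The full cup stands upright (0.1 rad), released and still, on the tray floor with its weight (over 1.9 N), within 70 mm along and 40 mm across of the tray centre; the two light cups stand upright (0.1 rad) on the disc within 150 mm of its axis (((x of cup_yellow in the frame of tray between -0.07 and 0.07 m and y of cup_yellow in the frame of tray between -0.04 and 0.04 m and z of cup_yellow in the frame of tray below 0.01 m and angle between each of cup_yellow, cup_red, cup_blue's own z axis and vertical below 0.1 rad and contact force between cup_yellow and tray above 1.9 N and linear speed of cup_yellow below 0.02 m/s and contact force between cup_yellow and the fingers below 0.05 N and height (world z) of cup_red between 0.036 and 0.045 m and horizontal distance between each of cup_red, cup_blue and turntable below 0.15 m and height (world z) of cup_blue between 0.036 and 0.045 m) or (x of cup_red in the frame of tray between -0.07 and 0.07 m and y of cup_red in the frame of tray between -0.04 and 0.04 m and z of cup_red in the frame of tray below 0.01 m and angle between each of cup_red, cup_yellow, cup_blue's own z axis and vertical below 0.1 rad and contact force between cup_red and tray above 1.9 N and linear speed of cup_red below 0.02 m/s and contact force between cup_red and the fingers below 0.05 N and height (world z) of cup_yellow between 0.036 and 0.045 m and horizontal distance between each of cup_yellow, cup_blue and turntable below 0.15 m and height (world z) of cup_blue between 0.036 and 0.045 m) or (x of cup_blue in the frame of tray between -0.07 and 0.07 m and y of cup_blue in the frame of tray between -0.04 and 0.04 m and z of cup_blue in the frame of tray below 0.01 m and angle between each of cup_blue, cup_yellow, cup_red's own z axis and vertical below 0.1 rad and contact force between cup_blue and tray above 1.9 N and linear speed of cup_blue below 0.02 m/s and contact force between cup_blue and the fingers below 0.05 N and height (world z) of cup_yellow between 0.036 and 0.045 m and horizontal distance between each of cup_yellow, cup_red and turntable below 0.15 m and height (world z) of cup_red between 0.036 and 0.045 m))); the robot touches nothing.
It fails at once if a cup is dropped: let go more than 25 mm above the turntable or tray ((contact force between cup_yellow and the fingers below 0.02 N and (height (world z) of cup_yellow above 0.067 m or (height (world z) of cup_yellow above 0.033 m and horizontal distance between cup_yellow and turntable above 0.2 m))) or (contact force between cup_red and the fingers below 0.02 N and (height (world z) of cup_red above 0.067 m or (height (world z) of cup_red above 0.033 m and horizontal distance between cup_red and turntable above 0.2 m))) or (contact force between cup_blue and the fingers below 0.02 N and (height (world z) of cup_blue above 0.067 m or (height (world z) of cup_blue above 0.033 m and horizontal distance between cup_blue and turntable above 0.2 m)))).
It fails at once if a cup is tipped over (angle between any of cup_yellow, cup_red, cup_blue's own z axis and vertical above 0.8 rad).
It fails at once if jar, mill or tin is tipped (0.4 rad) or leaves the turntable ((angle between jar's own z axis and vertical above 0.4 rad or horizontal distance between jar and turntable above 0.15 m) or (angle between mill's own z axis and vertical above 0.4 rad or horizontal distance between mill and turntable above 0.15 m) or (angle between tin's own z axis and vertical above 0.4 rad or horizontal distance between tin and turntable above 0.15 m)).
It fails at once if ramekin, mug or bowl is tipped (0.4 rad) or shoved more than 40 mm ((angle between ramekin's own z axis and vertical above 0.4 rad or distance of ramekin from where it was at the start of the episode above 0.04 m) or (angle between mug's own z axis and vertical above 0.4 rad or distance of mug from where it was at the start of the episode above 0.04 m) or (angle between bowl's own z axis and vertical above 0.4 rad or distance of bowl from where it was at the start of the episode above 0.04 m)).
It also fails if it takes over 67 s, if anything falls off the work surface, if the arm or the gripper's body presses on something with over 40 N, if the wrist force passes 120 N, or if a joint passes its speed limit or range.

### The arm

A 7-joint arm with a two-finger parallel gripper is mounted at the origin on the work surface. World frame = base frame: x ahead of the robot, y to its left, z up, the work surface at z = 0. Lengths are in m, angles in degrees, forces in N, time in s.
With the tool pointing down it reaches from about 0.425 to 0.975 m from the base axis. Payload 16.7 kg.
Tool frame: the origin (TCP) lies midway between the tips of the shut fingers; the grasp point (between the pads) lies 19 mm behind it (manip.grip_depth is the distance from the TCP to the grasp point, in m); z points along the fingers, y is the direction in which the jaws open and shut (so a half turn about z gives the same grasp; the last joint's range is limited). The gripper opens to 85 mm and grips with 20 to 120 N. Pads are 22 mm wide; open, the fingers measure 114 mm over their backs; the gripper's body (76 mm by 85 mm) begins 54 mm behind the grasp point. The pads swing forward as they close: fully open they stand 13 mm farther back than shut.
Start: joints at [-74.513, 24.414, 4.234, 92.017, -1.954, 63.644, -3.845], TCP at [0.275, 0.616, 0.231] pointing down, gripper open.
Joint ranges: [-163.25, 163.25], [-28.42, 122.38], [-70.27, 78.77], [12.13, 141.07], [-58.53, 238.53], [9.26, 117.41], [-156.51, 156.51]. Speed limits (degrees/s): [108.29, 108.29, 136.94, 136.94, 172.46, 172.46, 172.46].

### API

Orientations are given as a 3x3 rotation matrix whose columns are the frame's x, y, z axes.
In Python, from station import manip, eyes, finder gives the robot as it stands.
- The arm moves only by the tool apply_moves, never from a script. Its arguments are lists of equal length, an entry for each row: "grip": the opening, from 0 (shut) to 1 (fully open); "dp": the shift along the tool's x, y, z in cm, a list of three; "twist": the turn about the tool's z in degrees. A call has 1 to 5 rows; each row is the pose to reach, as a shift and turn from the pose commanded when the call began, along the tool's axes at that moment; what a row does not reach only later rows make up. A row lasts 1/12 s, in which the tool goes at most 41.7 mm and 7.16 degrees, less where a joint would pass 70% of its speed; a pose out of reach is approached as far as the arm can. A call with a gripper value outside its range is refused whole. The fingers move at their own pace and stop on an object; "squeeze" is the grip in N (left out, the last holds). Time passes only in rows, so rows that repeat a pose let the fingers close. It gives the time, the measured TCP pose, the force and the opening at its end, in the units of the state.
- manip.read_state(): the state, without advancing time (a new reading comes with each control period).
- eyes.get_image(name): name is "scene" or "top" or "wrist"; returns a dict with "pixels" (400x640x3 uint8, blue, green, red), "fx", "fy", "cx", "cy" (pixels), "T" (4x4, takes a point from camera to world coordinates); the wrist camera has in their place "mount" (4x4, takes a point from camera to tool coordinates, whose origin is the TCP and whose axes are the flange's). Camera axes: x right, y up, looking along -z (the intrinsics and any distortion apply to the point x, -y, -z); pixel columns grow to the right and rows downward; lengths in m; the calibration is good to about 2 mm. A picture is of the moment at which its call begins: read the wrist's pose just before it. There is no depth.
- manip.close_job(): hands the job in, once; it reports no verdict.
Trained networks look in the newest picture that a camera, given by its name, has taken for a name from the list of things; names that differ only in an ending like _2 or _b are one class to them, and where a whole thing is asked for, a point or a joint stands for the part that bears it (a point fixed in the world has none). Each returns a list of dicts, best first, with "conf" (0 to 1); they miss things now and then, are a little off and sometimes report something else, mostly with a low value. They report only what shows in the picture. A call takes as long as a camera call.
- finder.look_for(camera, label): "xyz" ([x, y, z] in m, in the coordinates of the camera as it stood for that picture, good to about 4 mm: the middle of the surface that is visible of it).
- finder.masks_of(camera, label): "pixels" (400x640 bool, what is visible of it).
The state is a dict: "time": time; "joint_positions": joint angles; "qvel": joint speeds; "tau": joint torques, N m; "ee_pos": TCP position; "orientation": TCP orientation; "force": force on the tool from outside, world axes, zero at the start; "torque": the same for the moment, N m; "width": opening from 0.0 (shut) to 1.0 (fully open).
Only numpy, scipy, OpenCV 4.12 (cv2) and the standard library are available. Lean on these libraries where they do the work, as an engineer would, in place of code of your own. Each camera call takes 0.05 s, during which the arm holds its last target.

## Working session

There is one attempt and no reset: what is moved stays moved. The work goes in short steps, Python scripts to look and compute and a tool call to move; the robot and the scene stay as the last step left them, time stands still between calls to the robot, and variables do not carry over. Pictures are saved under pics/ and viewed, and the job is handed in when it is done.

Besides the shell and the picture viewer there is one more tool, called after "Call:" as name(argument=value, ...) on one line, values as JSON. apply_moves: Moves the arm, as the interface text tells. Its arguments: {"type":"object","properties":{"grip":{"type":"array","items":{"type":"number"}},"dp":{"type":"array","items":{"type":"array","items":{"type":"number"}}},"twist":{"type":"array","items":{"type":"number"}},"squeeze":{"type":"number"}},"required":["grip","dp","twist"]}

```bash
mkdir -p pics; ls; python3 - <<'E'
from station import manip, eyes, finder
import cv2
s=manip.read_state()
for k,v in s.items(): print(k,v)
print(manip.grip_depth)
for n in ("scene","top","wrist"):
    d=eyes.get_image(n); cv2.imwrite(f"pics/a_{n}.png",d["pixels"])
    print(n,{k:v for k,v in d.items() if k!="pixels"})
E
```

```text
pics
time 0.0
joint_positions [-74.51320047  24.45069674   4.23252108  92.05135352  -1.95451116
  63.64543465  -3.84458913]
qvel [ 0.07435551  0.02580808 -0.04155878  0.01041506 -0.03531444 -0.02161846
 -0.01958128]
tau [ 3.58362990e-05 -9.49815130e+01  3.76088485e+00 -4.63520730e+01
  1.92711566e-02  1.00618653e-02  1.99013994e-05]
ee_pos [0.27497967 0.61599986 0.23060589]
orientation [[-9.13149245e-01  4.07625141e-01 -4.47313228e-04]
 [ 4.07625376e-01  9.13148414e-01 -1.23544840e-03]
 [-9.51364621e-05 -1.31048499e-03 -9.99999137e-01]]
force [-1.011906   -0.4860837  -0.40505855]
torque [-0.00850057 -0.00378436  0.0336251 ]
width 1.0003494364891796
0.0187
scene {'fx': 406.79691892460914, 'fy': 406.79691892460914, 'cx': 315.5014639145273, 'cy': 194.83611945373355, 'T': array([[-0.50777028, -0.4985383 ,  0.7025873 ,  1.32406069],
       [ 0.86136556, -0.30779893,  0.40411531,  0.47701067],
       [ 0.01478866,  0.81038225,  0.58571487,  0.74794284],
       [ 0.        ,  0.        ,  0.        ,  1.        ]])}
top {'fx': 364.5717416842535, 'fy': 364.5717416842535, 'cx': 321.36803435339016, 'cy': 197.21290221446122, 'T': array([[ 4.82856843e-03,  9.90562864e-01, -1.36974074e-01,
         3.56872112e-01],
       [-9.99987851e-01,  4.91888329e-03,  3.20888090e-04,
         1.36094359e-03],
       [ 9.91619310e-04,  1.36970861e-01,  9.90574581e-01,
         1.16477047e+00],
       [ 0.00000000e+00,  0.00000000e+00,  0.00000000e+00,
         1.00000000e+00]])}
wrist {'fx': 350.3558610080383, 'fy': 350.3558610080383, 'cx': 319.9086477697231, 'cy': 205.62197407604356, 'mount': array([[ 8.09121198e-04,  9.63604241e-01,  2.67331653e-01,
         6.79356556e-02],
       [ 9.99999559e-01, -9.07144691e-04,  2.43172213e-04,
         1.64202510e-04],
       [ 4.76830265e-04,  2.67331338e-01, -9.63604550e-01,
        -1.42599960e-01],
       [ 0.00000000e+00,  0.00000000e+00,  0.00000000e+00,
         1.00000000e+00]])}
```

View pics/a_top.png

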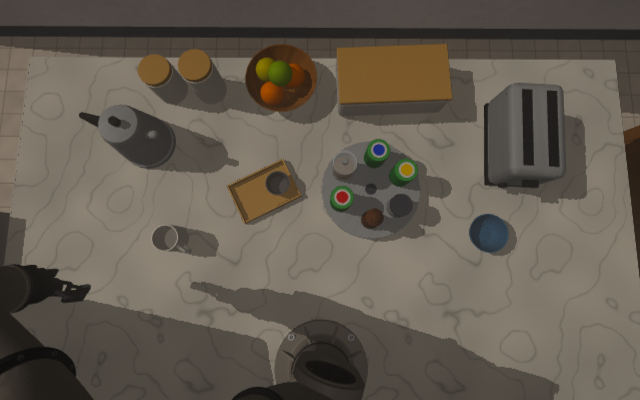

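View pics/a_scene.png

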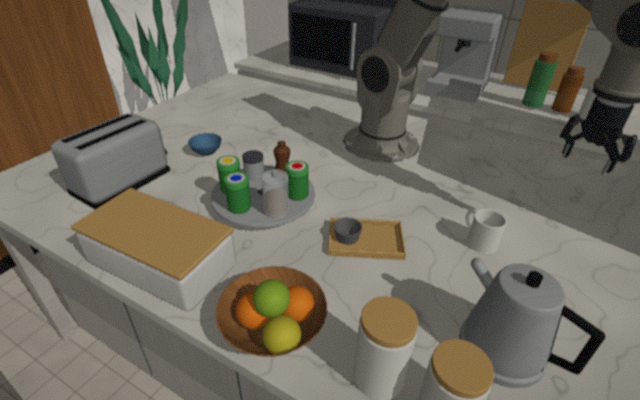

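View pics/a_wrist.png

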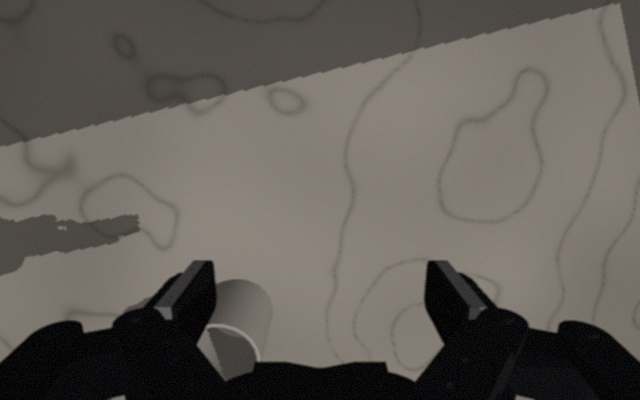

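The top view shows blue dot at about (378,151), yellow (404,171), red (342,198), jar (345,165), tin (400,205), mill (372,218), tray (265,190) with the ramekin in its right/far part, mug (165,238) and bowl (489,233). Next I turn these into positions.

```bash
cat > h.py <<'E'
from station import manip, eyes, finder
import cv2, numpy as np
def ray(d,px,T=None):
    T=d["T"] if T is None else T
    u,v=px; c=np.array([(u-d["cx"])/d["fx"],-(v-d["cy"])/d["fy"],-1.])
    return T[:3,3],T[:3,:3]@c
def atz(d,px,z,T=None):
    o,r=ray(d,px,T); return o+r*(z-o[2])/r[2]
def proj(d,P,T=None):
    T=d["T"] if T is None else T
    c=T[:3,:3].T@(np.asarray(P)-T[:3,3]); return np.array([d["cx"]+d["fx"]*c[0]/-c[2], d["cy"]+d["fy"]*c[1]/c[2]])
def wristT(d,s):
    T=np.eye(4); T[:3,:3]=np.array(s["orientation"]); T[:3,3]=s["ee_pos"]; return T@d["mount"]
def dots(img,roi):
    x0,y0,x1,y1=roi
    hsv=cv2.cvtColor(img,cv2.COLOR_BGR2HSV); H,S,V=[hsv[...,i].astype(int) for i in range(3)]
    m=dict(red=((H<8)|(H>172))&(S>150)&(V>60),yellow=(H>15)&(H<30)&(S>130)&(V>90),blue=(H>105)&(H<130)&(S>120)&(V>50))
    out={}
    for k,a in m.items():
        b=np.zeros_like(a); b[y0:y1,x0:x1]=a[y0:y1,x0:x1]
        n,l,st,c=cv2.connectedComponentsWithStats(b.astype(np.uint8))
        if n>1:
            i=1+np.argmax(st[1:,4]); out[k]=(c[i],st[i,4])
    return out
E
python3 - <<'E'
from h import *
d=eyes.get_image("top"); T=d["T"]
for k,(c,a) in dots(d["pixels"],(315,135,435,245)).items(): print(k,c,a,atz(d,c,.14))
hts=dict(cup_yellow=.1,cup_red=.1,cup_blue=.1,turntable=0,tray=0,ramekin=0,jar=0,mill=0,tin=0,mug=0,bowl=0)
for n in hts:
    for r in finder.look_for("top",n)[:3]:
        print(n,round(r["conf"],2),(T[:3,:3]@r["xyz"]+T[:3,3]).round(3))
for n in ("turntable","tray","tin","ramekin"):
    m=finder.masks_of("top",n)
    if m:
        p=m[0]["pixels"].astype(np.uint8); ys,xs=np.nonzero(p); print(n,m[0]["conf"],xs.mean(),ys.mean(),xs.min(),xs.max(),ys.min(),ys.max())
        if n=="tray":
            h=cv2.convexHull(np.stack([xs,ys],1).astype(np.int32)); print(cv2.minAreaRect(h)); print(cv2.boxPoints(cv2.minAreaRect(h)))
            for q in cv2.boxPoints(cv2.minAreaRect(h)): print(atz(d,q,.022).round(3))
b=d["pixels"][120:260,210:450]; cv2.imwrite("pics/b_top.png",cv2.convertScaleAbs(cv2.resize(b,None,fx=3.3,fy=3.3,interpolation=cv2.INTER_CUBIC),alpha=1.6))
d=eyes.get_image("scene"); T=d["T"]
for k,(c,a) in dots(d["pixels"],(200,140,330,230)).items(): print(k,c,a,atz(d,c,.14))
for n in hts:
    for r in finder.look_for("scene",n)[:3]:
        print(n,round(r["conf"],2),(T[:3,:3]@r["xyz"]+T[:3,3]).round(3))
E
```

```text
red [341.86734694 196.71428571] 98 [ 0.50029231 -0.05714727  0.14      ]
yellow [406.3364486  169.19626168] 107 [ 0.58092269 -0.24233269  0.14      ]
blue [378.46666667 149.44444444] 90 [ 0.63877892 -0.16333708  0.14      ]
cup_yellow 0.69 [ 0.567 -0.23   0.137]
cup_yellow 0.51 [ 0.585 -0.059  0.149]
cup_red 0.7 [ 0.495 -0.056  0.143]
cup_red 0.63 [ 0.41  -0.526  0.022]
cup_blue 0.58 [ 0.626 -0.16   0.138]
turntable 0.94 [ 0.527 -0.143  0.042]
turntable 0.4 [ 0.569 -0.235  0.136]
tray 0.68 [0.523 0.205 0.002]
ramekin 0.63 [0.561 0.136 0.013]
jar 0.6 [ 0.586 -0.058  0.152]
mill 0.86 [ 0.437 -0.14   0.142]
tin 0.91 [ 0.48  -0.223  0.116]
mug 0.84 [0.384 0.471 0.046]
mug 0.26 [ 0.588 -0.061  0.154]
bowl 0.61 [ 0.407 -0.526  0.021]
turntable 0.64 369.3448644031604 194.68161434977577 322 420 142 238
tray 0.77 260.81663019693656 192.57024070021882 227 300 160 223
((263.74188232421875, 191.00390625), (43.41735076904297, 63.64752960205078), 64.35899353027344)
[[225.65802 185.20416]
 [283.03772 157.6619 ]
 [301.82574 196.80365]
 [244.44604 224.34592]]
[0.552 0.305 0.022]
[0.643 0.125 0.022]
[
[... 254 characters left out ...]
02439 159.95121951] 41 [ 0.58035278 -0.24511285  0.14      ]
blue [235.58695652 177.2826087 ] 46 [ 0.63848793 -0.1671232   0.14      ]
cup_yellow 0.92 [ 0.6   -0.239  0.137]
cup_red 0.88 [ 0.525 -0.046  0.113]
cup_blue 0.64 [ 0.655 -0.148  0.107]
turntable 0.56 [ 0.624 -0.122  0.043]
turntable 0.54 [0.407 0.456 0.062]
tray 0.95 [0.54  0.206 0.008]
tray 0.63 [ 0.604 -0.242  0.138]
tray 0.18 [ 0.622 -0.051  0.121]
ramekin 0.79 [0.547 0.133 0.027]
jar 0.74 [ 0.401 -0.523  0.039]
jar 0.67 [ 0.622 -0.052  0.119]
mill 0.78 [ 0.461 -0.14   0.13 ]
mill 0.67 [ 0.663 -0.147  0.107]
tin 0.85 [ 0.499 -0.215  0.099]
mug 0.87 [0.406 0.457 0.066]
mug 0.3 [0.551 0.136 0.031]
bowl 0.91 [ 0.399 -0.525  0.039]
```

View pics/b_top.png

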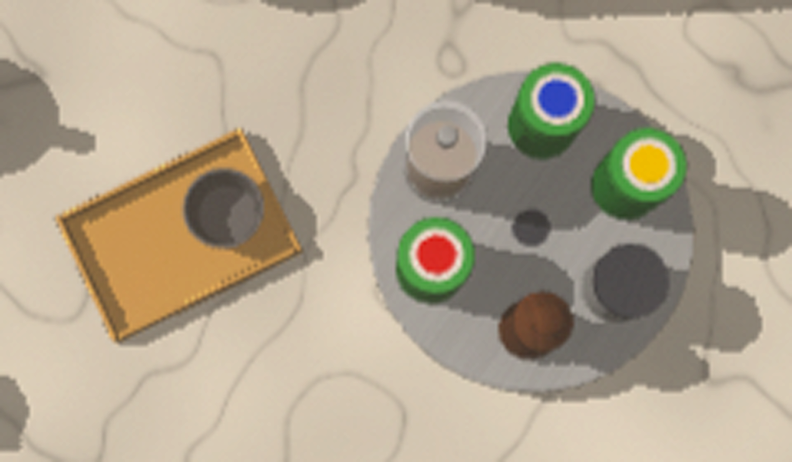

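```bash
cat >> h.py <<'E'
C=np.array([0.534,-0.150])
def go(x,y,z,ydir=None,verbose=True):
    s=manip.read_state(); R=np.array(s["orientation"]); p=np.array(s["ee_pos"])
    dp=R.T@(np.array([x,y,z])-p)*100
    tw=0
    if ydir is not None:
        v=R.T@np.array([ydir[0],ydir[1],0]); tw=np.degrees(np.arctan2(-v[0],v[1]))
        if tw>90: tw-=180
        if tw<-90: tw+=180
    print("t",round(s["time"],2),"at",p.round(4),"dp",dp.round(2),"twist",round(tw,1),"j7",s["joint_positions"][6].round(1),"F",np.round(s["force"],2),"w",round(s["width"],3))
    return s
def rad(x,y): v=np.array([x,y])-C; return v/np.linalg.norm(v)
E
python3 - <<'E'
from h import *
d=eyes.get_image("top")
print(atz(d,(370.6,189.1),.045))
m=finder.masks_of("top","turntable")
# disc outline fit by hand: project circle onto image for overlay
img=d["pixels"].copy()
for cx,cy in [(0.534,-0.15)]:
    pts=np.array([proj(d,[cx+.155*np.cos(t),cy+.155*np.sin(t),.04]) for t in np.linspace(0,6.28,60)])
    cv2.polylines(img,[np.int32(pts*16)],True,(0,0,255),1,shift=4)
ct=np.array([.535,.184]);u=np.array([-.452,.892]);v=np.array([-u[1],u[0]])
pts=np.array([proj(d,[*(ct+a*u*.1+b*v*.0675),.022]) for a,b in [(1,1),(1,-1),(-1,-1),(-1,1)]])
cv2.polylines(img,[np.int32(pts*16)],True,(0,0,255),1,shift=4)
cv2.imwrite("pics/c.png",cv2.convertScaleAbs(cv2.resize(img[120:260,210:450],None,fx=3.3,fy=3.3),alpha=1.6))
go(.581,-.243,.25,rad(.581,-.243))
E
```

```text
[ 0.53794804 -0.15202214  0.045     ]
t 1.65 at [0.2751 0.6164 0.2313] dp [-62.96 -66.01  -1.87] twist -50.9 j7 -3.8 F [-0.54 -0.59 -0.12] w 0.999
```

View pics/c.png

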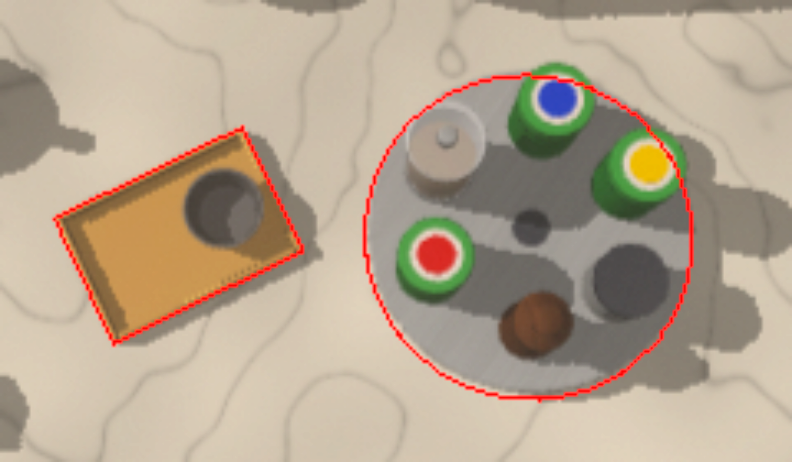

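The overlay fits: tray outline and disc circle lie on their edges. Now I move towards hovering over the yellow cup.

Call:
apply_moves(grip=[1, 1, 1, 1, 1], dp=[[-3, -3, -0.5], [-6, -6, -1], [-9, -9, -2], [-12, -12, -2], [-15, -15, -2]], twist=[-5, -10, -15, -20, -25])

```text
time: 2.07
ee_pos: [0.3495, 0.4217, 0.2519]
orientation: [[-1.0, -0.021, 0.001], [-0.021, 1.0, 0.001], [-0.001, 0.001, -1.0]]
force: [0.8, 0.3, 0.3]
width: 1.002
```

```bash
python3 -c "
from h import *
go(.581,-.243,.25,rad(.581,-.243))"
```

```text
t 2.07 at [0.3495 0.4217 0.2519] dp [-21.75 -66.94   0.14] twist -25.6 j7 34.8 F [0.82 0.32 0.31] w 1.002
```

Call:
apply_moves(grip=[1, 1, 1, 1, 1], dp=[[-1.2, -3.9, 0], [-2.4, -7.8, 0], [-3.6, -11.7, 0], [-4.8, -15.6, 0], [-6, -19.5, 0]], twist=[-5, -10, -15, -20, -25])

```text
time: 2.48
ee_pos: [0.4124, 0.2274, 0.2516]
orientation: [[-0.897, -0.441, 0.0], [-0.441, 0.897, 0.001], [-0.001, 0.0, -1.0]]
force: [2.0, 0.7, 0.5]
width: 1.002
```

```bash
python3 -c "
from h import *
go(.581,-.243,.25,rad(.581,-.243))"
```

```text
t 2.48 at [0.4124 0.2274 0.2516] dp [  5.63 -49.65   0.14] twist -0.6 j7 80.2 F [2.   0.72 0.49] w 1.002
```

Call:
apply_moves(grip=[1, 1, 1, 1, 1], dp=[[0.5, -4, 0], [1, -8, 0], [1.5, -12, 0], [2, -16, 0], [2.5, -20, 0]], twist=[0, 0, 0, 0, 0])

```text
time: 2.9
ee_pos: [0.4775, 0.0365, 0.2517]
orientation: [[-0.899, -0.437, 0.001], [-0.437, 0.899, 0.0], [-0.001, 0.0, -1.0]]
force: [1.5, 0.7, 0.8]
width: 1.005
```

Call:
apply_moves(grip=[1, 1, 1, 1, 1], dp=[[0.5, -4, 0], [1, -8, 0], [1.5, -12, 0], [2, -16, 0], [2.5, -20, 0]], twist=[0, 0, 0, 0, 0])

```text
time: 3.32
ee_pos: [0.5426, -0.1542, 0.2516]
orientation: [[-0.899, -0.438, 0.001], [-0.438, 0.899, 0.0], [-0.001, -0.0, -1.0]]
force: [1.0, 0.6, 0.4]
width: 0.997
```

```bash
python3 -c "
from h import *
go(.581,-.243,.25,rad(.581,-.243))"
```

```text
t 3.32 at [ 0.5426 -0.1542  0.2516] dp [ 0.43 -9.66  0.17] twist -0.8 j7 132.9 F [1.04 0.61 0.42] w 0.997
```

Call:
apply_moves(grip=[1, 1, 1, 1, 1], dp=[[0.2, -3.5, 0], [0.4, -7, 0], [0.4, -9.2, 0], [0.4, -9.7, 0], [0.4, -9.7, 0]], twist=[0, 0, -0.8, -0.8, -0.8])

```text
time: 3.73
ee_pos: [0.5811, -0.2429, 0.2509]
orientation: [[-0.894, -0.448, -0.001], [-0.448, 0.894, -0.001], [0.001, -0.0, -1.0]]
force: [-0.6, 0.7, 0.0]
width: 1.005
```

```bash
cat > look.py <<'E'
from h import *
import sys
n=sys.argv[1]
s=manip.read_state(); d=eyes.get_image("wrist"); T=wristT(d,s)
cv2.imwrite(f"pics/{n}_w.png",d["pixels"])
for k,(c,a) in dots(d["pixels"],(0,0,640,400)).items(): print("wrist",k,c.round(1),a,atz(d,c,.14,T).round(4))
d=eyes.get_image("top")
for k,(c,a) in dots(d["pixels"],(315,125,435,245)).items(): print("top",k,c.round(1),a,atz(d,c,.14).round(4))
d=eyes.get_image("scene"); cv2.imwrite(f"pics/{n}_s.png",d["pixels"])
for k,(c,a) in dots(d["pixels"],(200,130,330,230)).items(): print("scene",k,c.round(1),a,atz(d,c,.14).round(4))
E
python3 look.py d; python3 -c "
from h import *
go(.581,-.243,.101,rad(.581,-.243))"
```

```text
wrist red [586.8 217.1] 1397 [ 0.5005 -0.057   0.14  ]
wrist yellow [320.2 202.7] 1472 [ 0.581  -0.2425  0.14  ]
wrist blue [374.4 306.6] 1125 [ 0.6395 -0.1636  0.14  ]
top red [341.9 196.7] 98 [ 0.5003 -0.0571  0.14  ]
top yellow [406.4 171. ] 53 [ 0.5758 -0.2424  0.14  ]
top blue [378.4 149.5] 91 [ 0.6386 -0.1633  0.14  ]
scene red [296.6 165.1] 37 [ 0.4991 -0.061   0.14  ]
scene yellow [210.2 224.8] 59 [ 0.8238 -0.0889  0.14  ]
scene blue [235.6 177.3] 45 [ 0.6387 -0.167   0.14  ]
t 3.88 at [ 0.5809 -0.24    0.2512] dp [ 0.13 -0.28 15.02] twist -0.0 j7 143.9 F [ 0.57 -0.7   0.11] w 0.998
```

View pics/d_w.png

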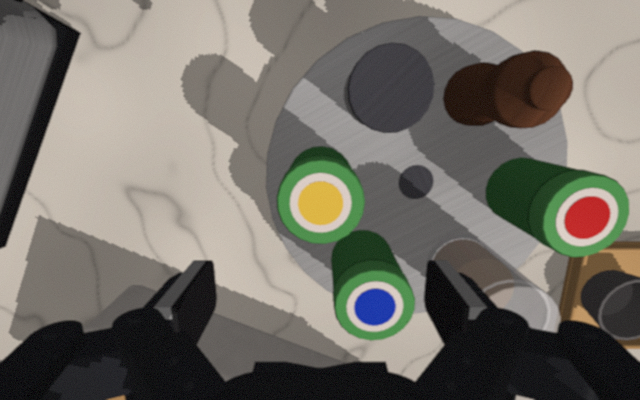

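Wrist view: yellow dot (320,203) straight under the tool, red (587,217), blue (375,306), jar (515,300), tin (390,87), mill (520,90). The positions agree with the top camera to within 1 mm. Descending.

Call:
apply_moves(grip=[1, 1, 1, 1, 1], dp=[[0, 0, 3], [0, 0, 6], [0, 0, 8.5], [0, 0, 9], [0, 0, 9]], twist=[0, 0, 0, 0, 0])

```text
time: 4.3
ee_pos: [0.5804, -0.2397, 0.1604]
orientation: [[-0.892, -0.451, -0.002], [-0.451, 0.892, 0.001], [0.002, 0.002, -1.0]]
force: [-0.9, -0.4, 0.8]
width: 1.001
```

```bash
python3 -c "
from h import *
go(.581,-.2425,.101,rad(.581,-.2425))"
```

```text
t 4.3 at [ 0.5804 -0.2397  0.1604] dp [ 0.06 -0.29  5.94] twist -0.1 j7 146.6 F [-0.89 -0.41  0.84] w 1.001
```

Call:
apply_moves(grip=[1, 1, 1, 1, 1], dp=[[0, -0.3, 1], [0, -0.3, 3], [0, -0.3, 5], [0, -0.3, 5.9], [0, -0.3, 5.9]], twist=[0, 0, 0, 0, 0])

```text
time: 4.72
ee_pos: [0.5821, -0.2436, 0.1014]
orientation: [[-0.893, -0.45, -0.001], [-0.45, 0.893, 0.0], [0.001, 0.001, -1.0]]
force: [-0.5, 0.1, 0.5]
width: 1.001
```

```bash
python3 look.py e; python3 -c "
from h import *
go(.581,-.2425,.101,rad(.581,-.2425))"
```

```text
wrist yellow [323.5 315.3] 6966 [ 0.581  -0.2424  0.14  ]
top red [341.9 196.7] 98 [ 0.5003 -0.0571  0.14  ]
top blue [378.4 149.5] 91 [ 0.6386 -0.1633  0.14  ]
scene red [296.7 165.2] 36 [ 0.4993 -0.0607  0.14  ]
scene yellow [227.4 159.8] 44 [ 0.58   -0.2457  0.14  ]
scene blue [235.6 177.3] 45 [ 0.6387 -0.167   0.14  ]
t 4.87 at [ 0.5832 -0.2443  0.1037] dp [0.11 0.26 0.27] twist -0.2 j7 148.8 F [-0.11 -0.05  0.44] w 0.998
```

View pics/e_w.png

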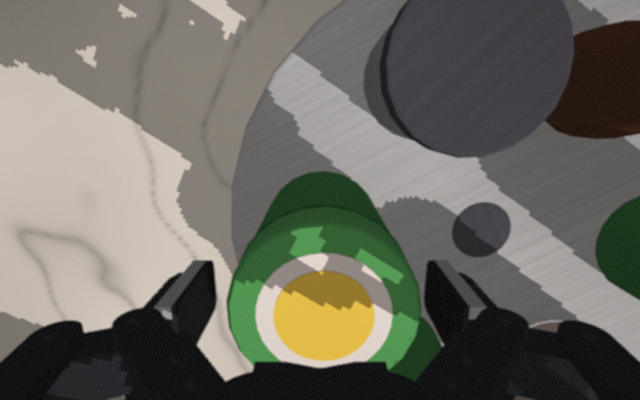

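View pics/e_s.png

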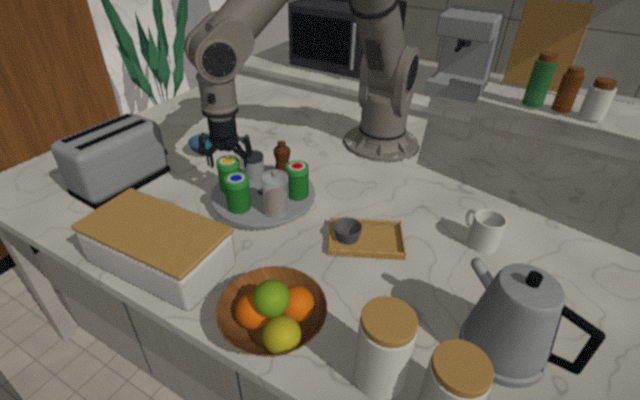

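The yellow dot (323,315) sits midway between the open fingers, so I close.

Call:
apply_moves(grip=[0.85, 0.8, 0.75, 0.7, 0.6], dp=[[0, 0, 0], [0, 0, 0], [0, 0, 0], [0, 0, 0], [0, 0, 0]], twist=[0, 0, 0, 0, 0], squeeze=35)

```text
time: 5.28
ee_pos: [0.5832, -0.2438, 0.1035]
orientation: [[-0.893, -0.45, 0.002], [-0.45, 0.893, 0.0], [-0.002, -0.001, -1.0]]
force: [-0.4, 2.7, 8.9]
width: 0.763
```

Call:
apply_moves(grip=[0.5, 0.4, 0.4, 0.4, 0.4], dp=[[0, 0, 0], [0, 0, 0], [0, 0, 0], [0, 0, 0], [0, 0, 0]], twist=[0, 0, 0, 0, 0])

```text
time: 5.7
ee_pos: [0.5832, -0.2439, 0.1035]
orientation: [[-0.893, -0.45, 0.002], [-0.45, 0.893, -0.0], [-0.002, -0.001, -1.0]]
force: [-1.7, 3.2, 10.3]
width: 0.764
```

```bash
python3 -c "
from h import *
for i in range(4):
  go(.581,-.2425,.15); eyes.get_image('top')"
```

```text
t 5.7 at [ 0.5832 -0.2439  0.1035] dp [ 0.12  0.21 -4.65] twist 0 j7 148.9 F [-1.69  3.25 10.26] w 0.764
t 5.75 at [ 0.5832 -0.2439  0.1035] dp [ 0.13  0.21 -4.65] twist 0 j7 148.9 F [-0.4   2.83  8.66] w 0.762
t 5.8 at [ 0.5832 -0.2438  0.1035] dp [ 0.13  0.21 -4.65] twist 0 j7 148.9 F [-0.65  3.12  8.98] w 0.765
t 5.85 at [ 0.5831 -0.2439  0.1035] dp [ 0.12  0.21 -4.65] twist 0 j7 148.9 F [-0.78  2.74  8.12] w 0.764
```

Gripped (65 mm opening). Lifting 5 cm.

Call:
apply_moves(grip=[0.4, 0.4, 0.4, 0.4, 0.4], dp=[[0, 0, -0.6], [0, 0, -1.6], [0, 0, -2.8], [0, 0, -4], [0, 0, -4.8]], twist=[0, 0, 0, 0, 0])

```text
time: 6.32
ee_pos: [0.583, -0.2442, 0.1526]
orientation: [[-0.893, -0.45, 0.002], [-0.45, 0.893, -0.001], [-0.001, -0.001, -1.0]]
force: [0.1, -0.2, -0.2]
width: 0.762
```

Call:
apply_moves(grip=[0.4, 0.4, 0.4, 0.4, 0.4], dp=[[0, 0, -0.1], [0, 0, -0.1], [0, 0, -0.1], [0, 0, -0.1], [0, 0, -0.1]], twist=[0, 0, 0, 0, 0])

```text
time: 6.73
ee_pos: [0.5821, -0.2438, 0.1507]
orientation: [[-0.893, -0.45, -0.001], [-0.45, 0.893, 0.0], [0.001, 0.001, -1.0]]
force: [0.5, 0.3, -1.6]
width: 0.765
```

```bash
cat > weigh.py <<'E'
from h import *
import sys
F=[]
for i in range(10):
    s=manip.read_state(); F.append(list(s["force"])+list(s["tau"][[1,3]])); 
    d=eyes.get_image("scene" if i else "wrist")
    if not i: cv2.imwrite(f"pics/{sys.argv[1]}_w.png",d["pixels"])
cv2.imwrite(f"pics/{sys.argv[1]}_s.png",d["pixels"])
print(np.mean(F,0).round(3),np.std(F,0).round(3)); print(s["ee_pos"],s["width"],s["time"])
E
python3 weigh.py y1
```

```text
[  0.09    0.137  -0.884 -86.56  -40.345] [0.367 0.485 0.449 0.159 0.029]
[ 0.58240936 -0.24389494  0.15127207] 0.7644531091048399 7.1833
```

View pics/y1_s.png

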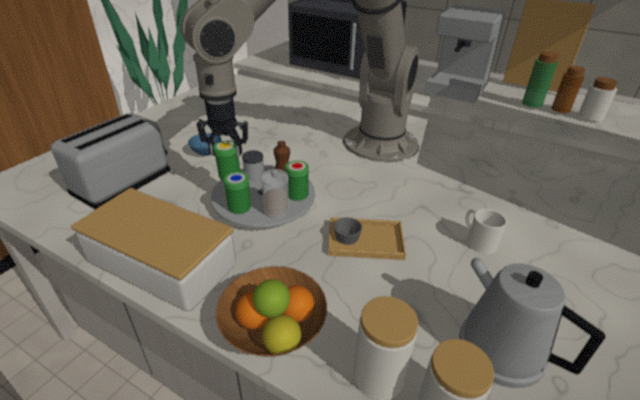

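View pics/y1_w.png

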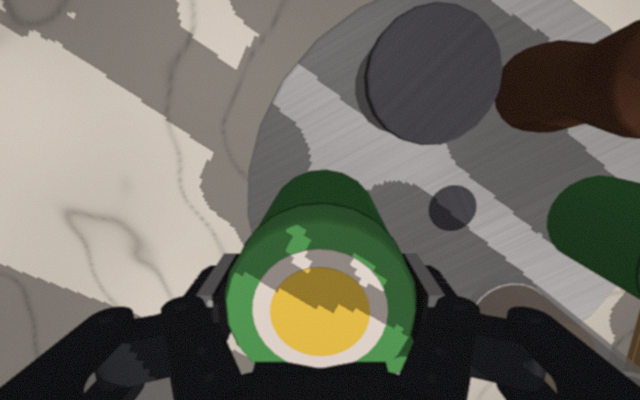

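The scene view shows the yellow cup clear of the disc and held upright in the fingers (226,160). Its weight reads about 0.9 N, so it is light. Setting it back.

Call:
apply_moves(grip=[0.4, 0.4, 0.4, 0.4, 0.4], dp=[[0, 0, 1], [0, 0, 2.2], [0, 0, 3.4], [0, 0, 4.1], [0, 0, 4.4]], twist=[0, 0, 0, 0, 0])

```text
time: 7.65
ee_pos: [0.5815, -0.2436, 0.1052]
orientation: [[-0.893, -0.45, -0.003], [-0.45, 0.893, 0.001], [0.002, 0.002, -1.0]]
force: [0.2, -0.3, -0.6]
width: 0.76
```

Call:
apply_moves(grip=[0.4, 0.4, 0.4, 0.4, 0.4], dp=[[0, 0, 0.1], [0, 0, 0.2], [0, 0, 0.3], [0, 0, 0.3], [0, 0, 0.3]], twist=[0, 0, 0, 0, 0])

```text
time: 8.07
ee_pos: [0.5826, -0.244, 0.1046]
orientation: [[-0.893, -0.45, 0.001], [-0.45, 0.893, -0.0], [-0.0, -0.0, -1.0]]
force: [-0.3, 0.0, -0.8]
width: 0.766
```

Call:
apply_moves(grip=[0.4, 0.4, 0.4, 0.4, 0.4], dp=[[0, 0, 0.1], [0, 0, 0.1], [0, 0, 0.2], [0, 0, 0.2], [0, 0, 0.2]], twist=[0, 0, 0, 0, 0])

```text
time: 8.48
ee_pos: [0.5833, -0.2437, 0.1035]
orientation: [[-0.893, -0.45, 0.002], [-0.45, 0.893, 0.0], [-0.002, -0.001, -1.0]]
force: [-1.4, 3.9, 14.8]
width: 0.764
```

Contact with the disc (14.8 N upward). Opening.

Call:
apply_moves(grip=[0.8, 0.85, 0.9, 1, 1], dp=[[0, 0, 0], [0, 0, 0], [0, 0, 0], [0, 0, 0], [0, 0, 0]], twist=[0, 0, 0, 0, 0])

```text
time: 8.9
ee_pos: [0.5823, -0.2439, 0.1022]
orientation: [[-0.893, -0.45, -0.0], [-0.45, 0.893, -0.0], [0.0, 0.0, -1.0]]
force: [-0.0, -0.5, 0.0]
width: 1.001
```

Call:
apply_moves(grip=[1, 1, 1, 1, 1], dp=[[0, 0, -1], [0, 0, -3], [0, 0, -6], [0, 0, -10], [0, 0, -14]], twist=[0, 0, 0, 0, 0])

```text
time: 9.32
ee_pos: [0.5817, -0.244, 0.2441]
orientation: [[-0.893, -0.449, -0.001], [-0.449, 0.893, -0.0], [0.001, 0.0, -1.0]]
force: [1.1, 0.1, 0.3]
width: 0.997
```

```bash
python3 look.py f; python3 -c "
from h import *
go(.5005,-.057,.25,rad(.5005,-.057))"
```

```text
wrist red [595.1 219.3] 1467 [ 0.4998 -0.0572  0.14  ]
wrist yellow [321.7 205.5] 1549 [ 0.5813 -0.2423  0.14  ]
wrist blue [377.6 311.6] 1164 [ 0.6395 -0.1629  0.14  ]
top red [341.8 196.9] 101 [ 0.4997 -0.0571  0.14  ]
top yellow [406.9 170.9] 69 [ 0.576  -0.2438  0.14  ]
top blue [378.2 149.4] 92 [ 0.6389 -0.1627  0.14  ]
scene red [296.9 165.2] 34 [ 0.499  -0.0603  0.14  ]
scene yellow [227.4 160. ] 40 [ 0.5807 -0.2452  0.14  ]
scene blue [235.6 177.3] 48 [ 0.6386 -0.1668  0.14  ]
t 9.47 at [ 0.5837 -0.2447  0.2464] dp [-1.01 20.51 -0.43] twist 6.9 j7 144.5 F [ 0.62 -0.24 -0.66] w 1.002
```

View pics/f_w.png

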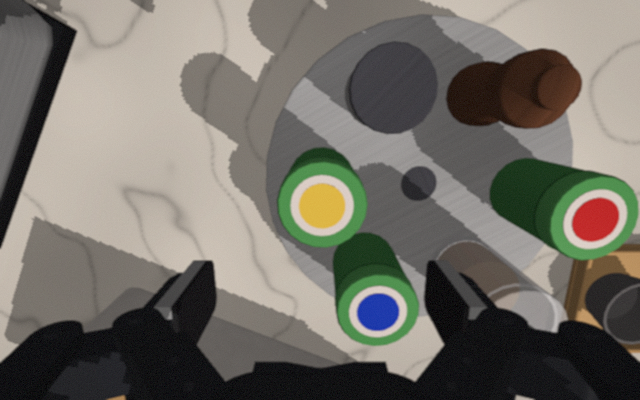

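The yellow cup stands at (322,205), upright, and nothing else has moved. On to the red cup.

Call:
apply_moves(grip=[1, 1, 1, 1, 1], dp=[[-0.2, 4, -0.5], [-0.4, 8, -0.5], [-0.6, 12, -0.5], [-0.8, 16, -0.5], [-0.9, 19, -0.5]], twist=[2, 4, 6, 6.9, 6.9])

```text
time: 9.88
ee_pos: [0.5031, -0.0675, 0.2468]
orientation: [[-0.941, -0.34, -0.001], [-0.34, 0.941, 0.0], [0.001, 0.001, -1.0]]
force: [0.9, 0.1, -0.1]
width: 1.003
```

Call:
apply_moves(grip=[1, 1, 1, 1, 1], dp=[[0, 1, 0], [0, 1.3, 1], [0, 1.3, 2], [0, 1.3, 3], [0, 1.3, 3]], twist=[0, 0, 0, 0, 0])

```text
time: 10.3
ee_pos: [0.4996, -0.0592, 0.2148]
orientation: [[-0.941, -0.338, -0.003], [-0.338, 0.941, -0.001], [0.004, 0.0, -1.0]]
force: [-0.9, -0.6, -0.4]
width: 0.999
```

```bash
python3 look.py g; python3 -c "
from h import *
go(.500,-.057,.102,rad(.5,-.057))"
```

```text
wrist red [321.2 218.7] 1906 [ 0.5002 -0.0577  0.14  ]
wrist yellow [ 18.6 239.7] 1635 [ 0.5817 -0.2412  0.14  ]
wrist blue [108.  327.9] 14 [ 0.6282 -0.1729  0.14  ]
top yellow [406.3 169.2] 111 [ 0.5809 -0.2422  0.14  ]
scene red [296.7 165.1] 36 [ 0.4988 -0.061   0.14  ]
scene yellow [213.4 225.3] 78 [ 0.8212 -0.0814  0.14  ]
scene blue [235.7 177.4] 49 [ 0.6388 -0.1666  0.14  ]
t 10.45 at [ 0.5006 -0.059   0.217 ] dp [-0.02  0.21 11.5 ] twist -0.3 j7 114.9 F [0.41 0.04 0.1 ] w 1.003
```

View pics/g_w.png

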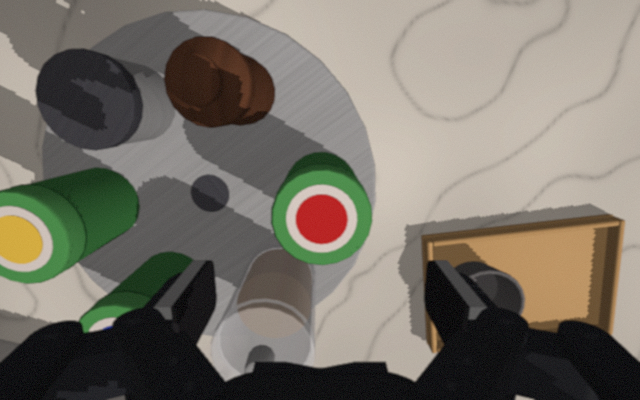

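The red dot (321,219) is under the tool, jar (265,330) and mill (210,80) are clear of the fingers' line. Descending.

Call:
apply_moves(grip=[1, 1, 1, 1, 1], dp=[[0, 0.15, 3], [0, 0.15, 6], [0, 0.15, 8.5], [0, 0.15, 10], [0, 0.15, 11]], twist=[0, 0, 0, 0, 0])

```text
time: 10.87
ee_pos: [0.4996, -0.0571, 0.1058]
orientation: [[-0.941, -0.339, -0.002], [-0.339, 0.941, -0.001], [0.002, -0.0, -1.0]]
force: [0.0, 0.2, -0.1]
width: 0.998
```

Call:
apply_moves(grip=[1, 1, 0.9, 0.8, 0.7], dp=[[0, 0, 0.3], [0, 0, 0.3], [0, 0, 0.3], [0, 0, 0.3], [0, 0, 0.3]], twist=[0, 0, 0, 0, 0])

```text
time: 11.28
ee_pos: [0.5011, -0.0566, 0.1056]
orientation: [[-0.941, -0.339, 0.002], [-0.339, 0.941, 0.0], [-0.002, -0.0, -1.0]]
force: [-0.7, 0.5, 6.5]
width: 0.763
```

Call:
apply_moves(grip=[0.4, 0.4, 0.4, 0.4, 0.4], dp=[[0, 0, 0], [0, 0, 0], [0, 0, 0], [0, 0, 0], [0, 0, 0]], twist=[0, 0, 0, 0, 0])

```text
time: 11.7
ee_pos: [0.501, -0.0565, 0.1056]
orientation: [[-0.941, -0.339, 0.002], [-0.339, 0.941, 0.0], [-0.002, -0.0, -1.0]]
force: [-0.5, -0.2, 5.8]
width: 0.762
```

Gripped the red cup. Lifting 5 cm.

Call:
apply_moves(grip=[0.4, 0.4, 0.4, 0.4, 0.4], dp=[[0, 0, -0.6], [0, 0, -1.6], [0, 0, -2.8], [0, 0, -4], [0, 0, -4.8]], twist=[0, 0, 0, 0, 0])

```text
time: 12.12
ee_pos: [0.5005, -0.0566, 0.1543]
orientation: [[-0.941, -0.339, 0.002], [-0.339, 0.941, 0.0], [-0.002, -0.0, -1.0]]
force: [0.1, 0.0, -0.3]
width: 0.761
```

Call:
apply_moves(grip=[0.4, 0.4, 0.4, 0.4, 0.4], dp=[[0, 0, -0.1], [0, 0, -0.1], [0, 0, -0.1], [0, 0, -0.1], [0, 0, -0.1]], twist=[0, 0, 0, 0, 0])

```text
time: 12.53
ee_pos: [0.4997, -0.0566, 0.1528]
orientation: [[-0.941, -0.339, -0.001], [-0.339, 0.941, -0.0], [0.001, 0.0, -1.0]]
force: [-0.7, -0.6, -1.3]
width: 0.762
```

```bash
python3 weigh.py r1
```

```text
[ 8.4000e-02 -1.6000e-02 -9.0300e-01 -6.0646e+01 -3.8217e+01] [0.6   0.448 0.398 0.162 0.023]
[ 0.50003068 -0.0565283   0.15326394] 0.7612135518301039 12.9833
```

View pics/r1_s.png

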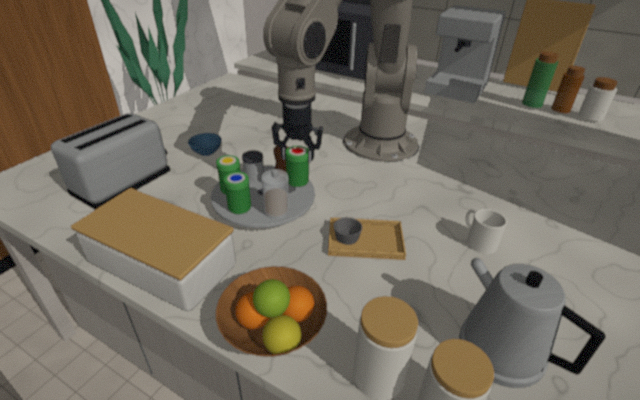

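The scene shows the red cup lifted, upright, at (297,165). It also reads about 0.9 N, so it is light. Setting it back.

Call:
apply_moves(grip=[0.4, 0.4, 0.4, 0.4, 0.4], dp=[[0, 0, 1], [0, 0, 2.2], [0, 0, 3.4], [0, 0, 4.2], [0, 0, 4.6]], twist=[0, 0, 0, 0, 0])

```text
time: 13.45
ee_pos: [0.4993, -0.0566, 0.1058]
orientation: [[-0.941, -0.34, -0.002], [-0.34, 0.941, -0.0], [0.002, 0.0, -1.0]]
force: [-0.6, 0.4, -1.1]
width: 0.763
```

Call:
apply_moves(grip=[0.4, 0.4, 0.4, 0.4, 0.4], dp=[[0, 0, 0.1], [0, 0, 0.2], [0, 0, 0.3], [0, 0, 0.3], [0, 0, 0.3]], twist=[0, 0, 0, 0, 0])

```text
time: 13.87
ee_pos: [0.5014, -0.0563, 0.1055]
orientation: [[-0.941, -0.339, 0.003], [-0.339, 0.941, 0.001], [-0.003, -0.0, -1.0]]
force: [-0.5, 1.5, 14.5]
width: 0.765
```

Contact with the disc. Releasing and rising.

Call:
apply_moves(grip=[0.8, 0.85, 0.9, 1, 1], dp=[[0, 0, 0], [0, 0, 0], [0, 0, 0], [0, 0, 0], [0, 0, 0]], twist=[0, 0, 0, 0, 0])

```text
time: 14.28
ee_pos: [0.5, -0.0565, 0.1043]
orientation: [[-0.941, -0.339, -0.0], [-0.339, 0.941, -0.0], [0.0, -0.0, -1.0]]
force: [-0.3, -1.1, -0.2]
width: 1.003
```

Call:
apply_moves(grip=[1, 1, 1, 1, 1], dp=[[0, 0, -1], [0, 0, -3], [0, 0, -6], [0, 0, -10], [0, 0, -14]], twist=[0, 0, 0, 0, 0])

```text
time: 14.7
ee_pos: [0.4992, -0.057, 0.2462]
orientation: [[-0.941, -0.339, -0.001], [-0.339, 0.941, -0.001], [0.001, -0.0, -1.0]]
force: [1.1, 0.8, -0.0]
width: 0.995
```

```bash
python3 look.py k; python3 -c "
from h import *
go(.639,-.1633,.25,rad(.639,-.1633))"
```

```text
wrist red [318.4 205.9] 1483 [ 0.5007 -0.0574  0.14  ]
wrist yellow [ 47.4 220.8] 1484 [ 0.5803 -0.2437  0.14  ]
wrist blue [127.9 307.7] 282 [ 0.6323 -0.1724  0.14  ]
top yellow [406.5 169.9] 108 [ 0.5787 -0.2428  0.14  ]
scene red [296.6 165.1] 37 [ 0.4991 -0.061   0.14  ]
scene yellow [211.7 224.5] 92 [ 0.8212 -0.0868  0.14  ]
scene blue [235.4 177.1] 45 [ 0.638  -0.1682  0.14  ]
t 14.85 at [ 0.5015 -0.0567  0.2477] dp [ -9.32 -14.7   -0.16] twist -62.9 j7 113.6 F [0.44 0.05 0.11] w 0.998
```

View pics/k_w.png

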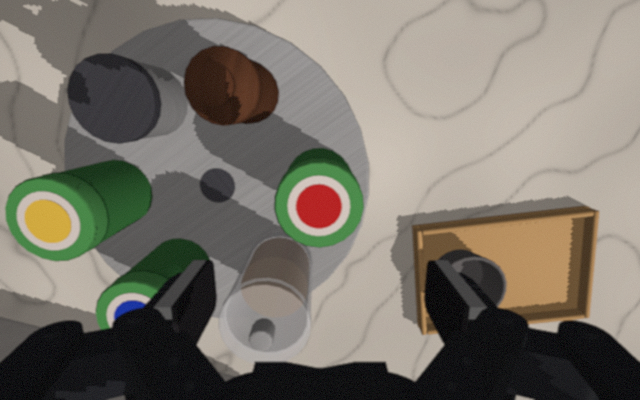

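Red stands again at (318,206). Moving to blue, turning the other way (+117°) to stay in joint 7's range.

Call:
apply_moves(grip=[1, 1, 1, 1, 1], dp=[[-1, -1.5, -0.5], [-2, -3, -0.5], [-3, -4.5, -0.5], [-4, -6, -0.5], [-5, -7.5, -0.5]], twist=[7, 14, 21, 28, 35])

```text
time: 15.27
ee_pos: [0.5727, -0.1106, 0.2488]
orientation: [[-0.964, 0.267, -0.001], [0.267, 0.964, -0.0], [0.001, -0.001, -1.0]]
force: [-0.4, 1.2, 0.4]
width: 0.999
```

Call:
apply_moves(grip=[1, 1, 1, 1, 1], dp=[[0, 0, 0], [0, 0, 0], [0, 0, 0], [0, 0, 0], [0, 0, 0]], twist=[7, 14, 21, 28, 35])

```text
time: 15.68
ee_pos: [0.5719, -0.1102, 0.2486]
orientation: [[-0.636, 0.772, -0.002], [0.772, 0.636, -0.0], [0.001, -0.001, -1.0]]
force: [1.0, 0.4, 0.2]
width: 0.999
```

Call:
apply_moves(grip=[1, 1, 1, 1, 1], dp=[[0, 0, 0], [0, 0, 0], [0, 0, 0], [0, 0, 0], [0, 0, 0]], twist=[7, 14, 21, 28, 35])

```text
time: 16.1
ee_pos: [0.5719, -0.1101, 0.2488]
orientation: [[-0.078, 0.997, -0.001], [0.997, 0.078, -0.0], [-0.0, -0.001, -1.0]]
force: [0.5, -1.1, -0.2]
width: 0.997
```

```bash
python3 -c "
from h import *
go(.639,-.1635,.23,rad(.639,-.1635))"
```

```text
t 16.1 at [ 0.5719 -0.1101  0.2488] dp [-5.85  6.27  1.87] twist 11.8 j7 26.3 F [ 0.53 -1.14 -0.21] w 0.997
```

Call:
apply_moves(grip=[1, 1, 1, 1, 1], dp=[[-1.8, 2, 0], [-3.6, 4, 0.5], [-5.4, 6, 1], [-5.8, 6.3, 1.5], [-5.8, 6.3, 1.9]], twist=[5, 10, 11.8, 11.8, 11.8])

```text
time: 16.52
ee_pos: [0.6401, -0.164, 0.2287]
orientation: [[0.123, 0.992, -0.002], [0.992, -0.123, -0.002], [-0.002, -0.002, -1.0]]
force: [-0.4, 0.0, -0.1]
width: 0.999
```

```bash
python3 look.py m; python3 -c "
from h import *
go(.639,-.1635,.102,rad(.639,-.1635))"
```

```text
wrist red [75.5 72.5] 2367 [ 0.5001 -0.0571  0.14  ]
wrist yellow [253.7 320. ] 1331 [ 0.5796 -0.2434  0.14  ]
wrist blue [319.5 211.8] 1716 [ 0.6393 -0.1649  0.14  ]
top yellow [408.6 171. ] 58 [ 0.5758 -0.2488  0.14  ]
scene red [296.5 165.2] 37 [ 0.4996 -0.0609  0.14  ]
scene yellow [227.3 159.8] 41 [ 0.5798 -0.2461  0.14  ]
scene blue [235.1 177.1] 46 [ 0.6385 -0.1688  0.14  ]
t 16.67 at [ 0.6392 -0.1621  0.2297] dp [-0.14  0.02 12.77] twist 0.4 j7 23.7 F [-0.41 -0.22 -0.  ] w 0.996
```

View pics/m_w.png

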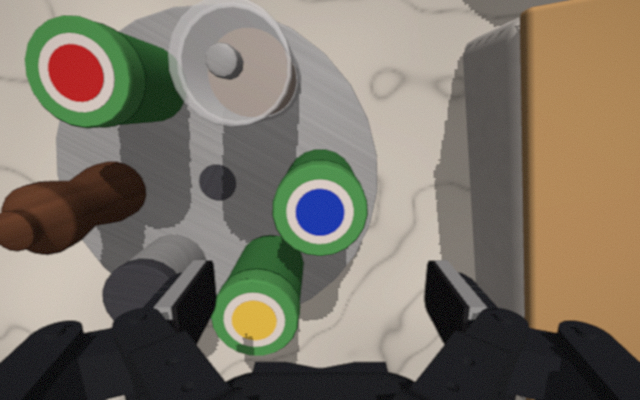

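Blue dot (320,212) under the tool, yellow at (254,320), bread bin edge at column 525, outside the right finger by about 4 cm. Descending.

Call:
apply_moves(grip=[1, 1, 1, 1, 1], dp=[[-0.2, 0, 3], [-0.2, 0, 6], [-0.2, 0, 9], [-0.2, 0, 11], [-0.2, 0, 12.2]], twist=[0, 0, 0, 0, 0])

```text
time: 17.08
ee_pos: [0.6387, -0.1631, 0.1065]
orientation: [[0.12, 0.993, -0.002], [0.993, -0.12, 0.001], [0.001, -0.002, -1.0]]
force: [0.2, 0.6, 0.5]
width: 1.0
```

Call:
apply_moves(grip=[1, 1, 0.9, 0.8, 0.7], dp=[[0, 0, 0.4], [0, 0, 0.4], [0, 0, 0.4], [0, 0, 0.4], [0, 0, 0.4]], twist=[0, 0, 0, 0, 0])

```text
time: 17.5
ee_pos: [0.6405, -0.1648, 0.106]
orientation: [[0.121, 0.993, 0.002], [0.993, -0.121, 0.0], [0.0, 0.002, -1.0]]
force: [-3.1, 1.3, 7.5]
width: 0.763
```

Call:
apply_moves(grip=[0.4, 0.4, 0.4, 0.4, 0.4], dp=[[0, 0, 0], [0, 0, 0], [0, 0, 0], [0, 0, 0], [0, 0, 0]], twist=[0, 0, 0, 0, 0], squeeze=50)

```text
time: 17.92
ee_pos: [0.6405, -0.1649, 0.1061]
orientation: [[0.121, 0.993, 0.002], [0.993, -0.121, 0.0], [0.0, 0.002, -1.0]]
force: [-4.9, 1.9, 10.4]
width: 0.759
```

Call:
apply_moves(grip=[0.4, 0.4, 0.4, 0.4, 0.4], dp=[[0, 0, -0.6], [0, 0, -1.6], [0, 0, -2.8], [0, 0, -4], [0, 0, -4.8]], twist=[0, 0, 0, 0, 0])

```text
time: 18.33
ee_pos: [0.6405, -0.1648, 0.1546]
orientation: [[0.121, 0.993, 0.002], [0.993, -0.121, -0.0], [-0.0, 0.002, -1.0]]
force: [0.1, -0.3, -2.5]
width: 0.763
```

Call:
apply_moves(grip=[0.4, 0.4, 0.4, 0.4, 0.4], dp=[[0, 0, -0.1], [0, 0, -0.1], [0, 0, -0.1], [0, 0, -0.1], [0, 0, -0.1]], twist=[0, 0, 0, 0, 0])

```text
time: 18.75
ee_pos: [0.6397, -0.1645, 0.1527]
orientation: [[0.121, 0.993, -0.001], [0.993, -0.121, 0.0], [-0.0, -0.001, -1.0]]
force: [-0.3, -1.0, -3.9]
width: 0.761
```

```bash
python3 weigh.py b1
```

```text
[ -0.137  -0.217  -3.413 -90.24  -39.575] [0.419 0.492 0.32  0.143 0.027]
[ 0.63992409 -0.16462194  0.15325638] 0.7578247150633168 19.2
```

View pics/b1_s.png

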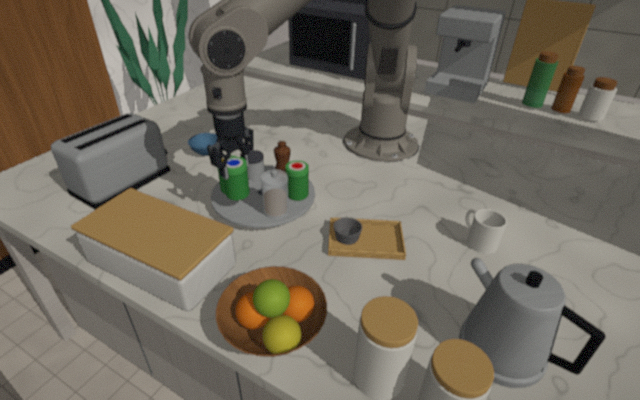

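View pics/b1_w.png

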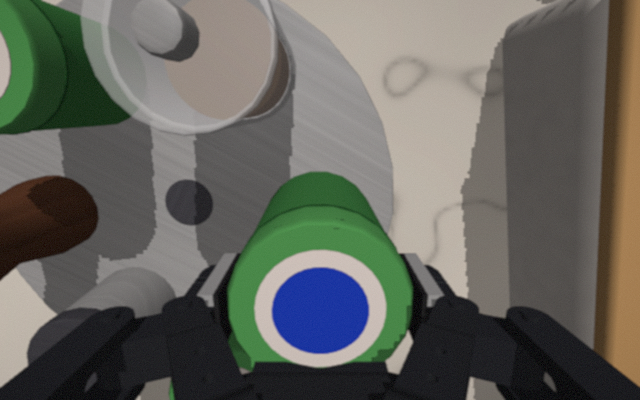

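Blue reads about 3.4 N (≈350 g), so it is the full one. It hangs upright with its dot at (321,310), and the others stand still. Raising it above the jar before carrying it to the tray.

Call:
apply_moves(grip=[0.4, 0.4, 0.4, 0.4, 0.4], dp=[[0, 0, -1], [0, 0, -3], [0, 0, -5.5], [0, 0, -8], [0, 0, -10]], twist=[0, 0, 0, 0, 0])

```text
time: 19.67
ee_pos: [0.6401, -0.165, 0.256]
orientation: [[0.122, 0.993, 0.001], [0.993, -0.122, -0.0], [-0.0, 0.001, -1.0]]
force: [1.0, 0.6, -4.3]
width: 0.758
```

Call:
apply_moves(grip=[0.4, 0.4, 0.4, 0.4, 0.4], dp=[[0, 0, -1.5], [0, 0, -2.5], [0, 0, -3], [0, 0, -3], [0, 0, -3]], twist=[0, 0, 0, 0, 0])

```text
time: 20.08
ee_pos: [0.6397, -0.1644, 0.2828]
orientation: [[0.121, 0.993, -0.001], [0.993, -0.121, 0.0], [0.0, -0.001, -1.0]]
force: [0.3, -0.0, -4.2]
width: 0.757
```

```bash
python3 -c "
from h import *
go(.515,.224,.283)
d=eyes.get_image('top')
for n in ('ramekin','tray'):
  for r in finder.masks_of('top',n)[:1]:
    ys,xs=np.nonzero(r['pixels']); print(n,r['conf'],atz(d,(xs.mean(),ys.mean()),.03))
"
```

```text
t 20.08 at [ 0.6397 -0.1644  0.2828] dp [ 3.704e+01 -1.708e+01 -1.000e-02] twist 0 j7 22.2 F [ 0.32 -0.02 -4.19] w 0.757
ramekin 0.68 [0.55776286 0.14023352 0.03      ]
tray 0.58 [0.52720838 0.19180869 0.03      ]
```

Call:
apply_moves(grip=[0.4, 0.4, 0.4, 0.4, 0.4], dp=[[1, -0.5, 0], [3, -1.4, 0], [5.5, -2.5, 0], [8.2, -3.8, 0], [11, -5.1, 0]], twist=[0, 0, 0, 0, 0])

```text
time: 20.65
ee_pos: [0.6017, -0.048, 0.2826]
orientation: [[0.122, 0.993, -0.001], [0.993, -0.122, -0.0], [-0.0, -0.001, -1.0]]
force: [0.8, -0.1, -3.2]
width: 0.758
```

Call:
apply_moves(grip=[0.4, 0.4, 0.4, 0.4, 0.4], dp=[[2.8, -1.3, 0], [5.6, -2.6, 0], [8.4, -3.9, 0], [11.2, -5.2, 0], [14, -6.5, 0]], twist=[0, 0, 0, 0, 0])

```text
time: 21.07
ee_pos: [0.5539, 0.0994, 0.2829]
orientation: [[0.121, 0.993, -0.001], [0.993, -0.121, 0.0], [-0.0, -0.001, -1.0]]
force: [1.7, 0.7, -3.0]
width: 0.758
```

Call:
apply_moves(grip=[0.4, 0.4, 0.4, 0.4, 0.4], dp=[[2.7, -1.2, 0], [5.4, -2.5, 0], [8, -3.7, 0], [10, -4.6, 0], [11.4, -5.2, 0]], twist=[0, 0, 0, 0, 0])

```text
time: 21.48
ee_pos: [0.5156, 0.22, 0.2828]
orientation: [[0.118, 0.993, -0.001], [0.993, -0.118, 0.0], [0.0, -0.001, -1.0]]
force: [0.8, -0.2, -3.8]
width: 0.759
```

```bash
python3 -c "
from h import *
go(.515,.224,.073)"
```

```text
t 21.48 at [0.5156 0.22   0.2828] dp [ 0.39 -0.09 20.98] twist 0 j7 -22.1 F [ 0.8  -0.19 -3.83] w 0.759
```

Call:
apply_moves(grip=[0.4, 0.4, 0.4, 0.4, 0.4], dp=[[0.3, 0, 1], [0.3, 0, 3.5], [0.3, 0, 6.5], [0.3, 0, 9.5], [0.3, 0, 11.5]], twist=[0, 0, 0, 0, 0])

```text
time: 21.9
ee_pos: [0.5163, 0.2194, 0.1653]
orientation: [[0.121, 0.993, -0.002], [0.993, -0.121, -0.002], [-0.002, -0.002, -1.0]]
force: [0.4, -0.1, -3.1]
width: 0.757
```

```bash
python3 weigh.py p1; python3 -c "
from h import *
go(.515,.224,.073)"
```

```text
[ -0.233  -0.126  -3.666 -67.661 -40.049] [1.429 0.438 1.888 5.964 3.538]
[0.51815316 0.22043474 0.16941378] 0.7565770658533566 22.35
t 22.4 at [0.518  0.2204 0.1692] dp [ 0.31 -0.35  9.62] twist 0 j7 -15.1 F [-0.23 -0.13 -3.5 ] w 0.757
```

View pics/p1_w.png

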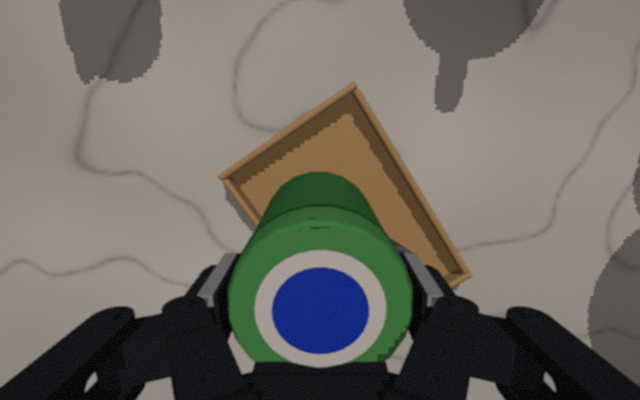

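View pics/p1_s.png

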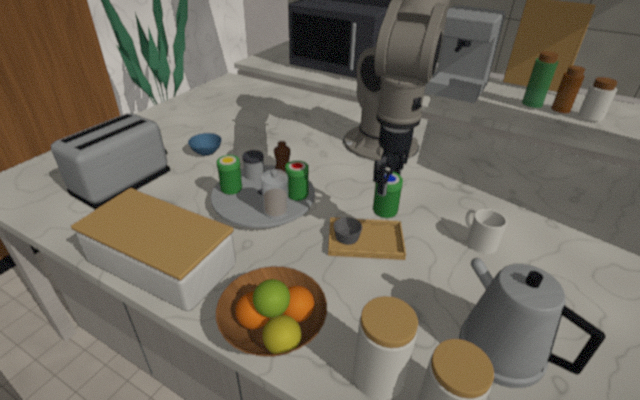

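The cup hangs over the free half, tray +x corners at (221,178), (353,85) and (468,275). I check the tray position from this view.

```bash
python3 -c "
from h import *
s=manip.read_state(); d=eyes.get_image('wrist'); T=wristT(d,s)
for p in [(221,178),(353,85),(468,275)]: print(atz(d,p,.022,T).round(4))
ct=np.array([.535,.184]);u=np.array([-.452,.892]);v=np.array([-u[1],u[0]])
for a,b in [(1,1),(1,-1),(-1,-1),(-1,1)]: print((ct+a*u*.1+b*v*.0675).round(3))
go(.515,.224,.073)"
```

```text
[0.4369 0.242  0.022 ]
[0.554  0.3023 0.022 ]
[0.6422 0.1269 0.022 ]
[0.43  0.243]
[0.55  0.304]
[0.64  0.125]
[0.52  0.064]
t 22.45 at [0.5179 0.2204 0.169 ] dp [ 0.32 -0.34  9.6 ] twist 0 j7 -15.1 F [-0.32 -0.69 -2.79] w 0.757
```

Call:
apply_moves(grip=[0.4, 0.4, 0.4, 0.4, 0.4], dp=[[0.3, 0, 1.5], [0.3, -0.1, 3.5], [0.3, -0.1, 5.5], [0.3, -0.1, 7.5], [0.3, -0.1, 8.7]], twist=[0, 0, 0, 0, 0])

```text
time: 22.87
ee_pos: [0.5164, 0.2232, 0.0798]
orientation: [[0.121, 0.993, -0.001], [0.993, -0.121, -0.001], [-0.001, -0.001, -1.0]]
force: [-1.3, 0.3, -3.4]
width: 0.758
```

Call:
apply_moves(grip=[0.4, 0.4, 0.4, 0.4, 0.4], dp=[[0, 0, 0.3], [0, 0, 0.5], [0, 0, 0.7], [0, 0, 0.7], [0, 0, 0.7]], twist=[0, 0, 0, 0, 0])

```text
time: 23.28
ee_pos: [0.5174, 0.2235, 0.075]
orientation: [[0.121, 0.993, 0.001], [0.993, -0.121, 0.001], [0.001, 0.001, -1.0]]
force: [-0.4, 0.5, -3.0]
width: 0.759
```

Call:
apply_moves(grip=[0.4, 0.4, 0.4, 0.4, 0.4], dp=[[0, 0, 0.1], [0, 0, 0.2], [0, 0, 0.3], [0, 0, 0.3], [0, 0, 0.3]], twist=[0, 0, 0, 0, 0])

```text
time: 23.7
ee_pos: [0.5172, 0.2235, 0.0721]
orientation: [[0.121, 0.993, 0.0], [0.993, -0.121, 0.001], [0.001, -0.0, -1.0]]
force: [-5.6, 0.1, 14.5]
width: 0.76
```

Resting on the tray floor (14.5 N, TCP at the expected 0.072). Releasing and rising.

Call:
apply_moves(grip=[0.8, 0.85, 0.9, 1, 1], dp=[[0, 0, 0], [0, 0, 0], [0, 0, 0], [0, 0, 0], [0, 0, 0]], twist=[0, 0, 0, 0, 0])

```text
time: 24.12
ee_pos: [0.517, 0.2232, 0.0713]
orientation: [[0.121, 0.993, -0.0], [0.993, -0.121, -0.0], [-0.0, -0.0, -1.0]]
force: [0.1, -0.2, -0.5]
width: 1.002
```

Call:
apply_moves(grip=[1, 1, 1, 1, 1], dp=[[0, 0, -1], [0, 0, -3], [0, 0, -6], [0, 0, -10], [0, 0, -14]], twist=[0, 0, 0, 0, 0])

```text
time: 24.53
ee_pos: [0.5166, 0.2223, 0.213]
orientation: [[0.122, 0.993, -0.001], [0.993, -0.122, -0.002], [-0.002, -0.001, -1.0]]
force: [-0.2, 0.1, 0.3]
width: 0.999
```

Call:
apply_moves(grip=[1, 1, 1, 1, 1], dp=[[0, 0, -1], [0, 0, -2], [0, 0, -3], [0, 0, -3], [0, 0, -3]], twist=[0, 0, 0, 0, 0])

```text
time: 24.95
ee_pos: [0.5167, 0.2232, 0.2409]
orientation: [[0.121, 0.993, -0.001], [0.993, -0.121, -0.0], [-0.0, -0.001, -1.0]]
force: [0.2, 0.5, -0.5]
width: 1.001
```

```bash
python3 look.py z; python3 -c "
from h import *
s=manip.read_state(); d=eyes.get_image('wrist'); T=wristT(d,s)
c=dots(d['pixels'],(0,0,640,400))['blue'][0]; p=atz(d,c,.106,T); print(p)
q=p[:2]-np.array([.537,.184]);u=np.array([-.452,.892]); print('tray frame',q@u,q@np.array([-u[1],u[0]]))
go(.515,.224,.25)"
```

```text
wrist yellow [420.8 252.6] 132 [0.5871 0.1781 0.14  ]
wrist blue [319.4 194.8] 1227 [0.5171 0.2315 0.14  ]
top red [341.8 196.6] 96 [ 0.5006 -0.0571  0.14  ]
top yellow [406.5 169.9] 108 [ 0.5787 -0.2428  0.14  ]
scene red [296.7 165.2] 38 [ 0.4992 -0.0606  0.14  ]
scene yellow [227.3 159.7] 42 [ 0.5795 -0.2463  0.14  ]
scene blue [216. 147.] 1 [ 0.5402 -0.3241  0.14  ]
[0.51605474 0.22330239 0.106     ]
tray frame 0.0445249855802404 0.000918493611167167
t 25.15 at [0.5166 0.2229 0.2404] dp [ 0.08 -0.18 -0.96] twist 0 j7 -19.7 F [-0.46  0.34 -0.98] w 1.0
```

View pics/z_w.png

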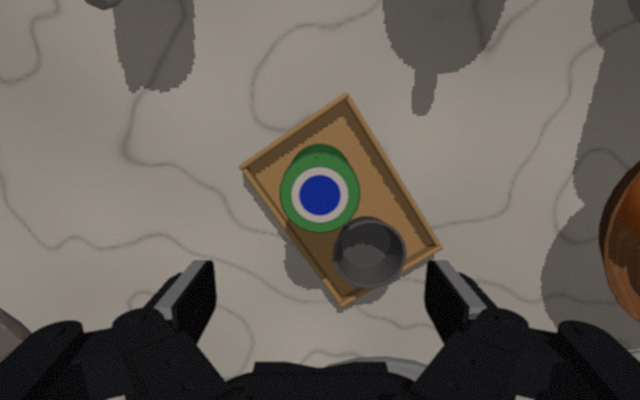

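View pics/z_s.png

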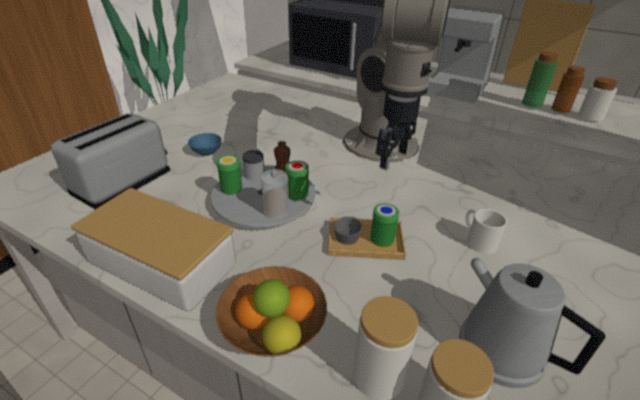

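The blue cup stands upright in the tray's free half (dot at (320,195) in the wrist view), at 45 mm along and 1 mm across. Red and yellow stand on the turntable, and the gripper is clear. Handing in.

```bash
python3 -c "
from station import manip
print(manip.close_job())"
```

```text
the job is handed in; nothing more can be done
None
```

The blue-dot cup was the full one, and it now stands upright on the free half of the bamboo tray. I lifted the cups in the order yellow, red, blue, each about 47 mm clear and held still.

| Cup | Weight read at the wrist | Verdict |
|---|---|---|
| Yellow | about 0.9 N | light |
| Red | about 0.9 N | light |
| Blue | about 3.4 N (≈350 g) | full |

I set yellow and red back on the disc until I felt contact, then released them. Blue went from its lift straight to the tray and was released there once it touched the floor.

**Final checks:** The wrist camera puts blue at about +45 mm along and +1 mm across in the tray frame. Yellow and red stand upright on the turntable, within about 3 mm of where they started. In the pictures nothing else had moved. The gripper is open about 14 cm above the cup lid, touching nothing, and I handed in at about 25 s.

**Disagreements:**
- The top and scene cameras differed by about 3–4 mm on the cups.
- The tray corners measured from the wrist camera differed from the top-camera fit by up to 7 mm. The placement tolerance easily covers this.
- A few colour hits, "yellow" near the fruit bowl and ramekin and a 1-pixel "blue" in the scene view, were false and I ignored them.

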